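Restock the ambulance's vial rack

ROBOT

A 6-joint arm with a two-finger parallel gripper is mounted at the origin on the work surface. World frame = base frame: x ahead of the robot, y to its left, z up, the work surface at z = 0. Lengths are in m, angles in degrees, forces in N, time in s.
With the tool pointing down it reaches from about 0.35 to 0.875 m from the base axis. Payload 4.2 kg.
Tool frame: the origin (TCP) lies on the front face of the gripper's body, between the roots of the fingers; the fingertips stand 70 mm ahead of it and the grasp point (between the pads) lies 51 mm ahead of it (r.nose_length is the distance from the TCP to the fingertips, in m); z points along the fingers, y is the direction in which the jaws open and shut (so a half turn about z gives the same grasp; the last joint's range is limited). The gripper opens to 87 mm and grips with 3 to 60 N. Pads are 19 mm wide; open, the fingers measure 117 mm over their backs; the gripper's body (75 mm by 190 mm) begins 51 mm behind the grasp point.
Start: joints at [-58.178, 22.042, 0.453, 0, -68.411, -14.817], TCP at [0.183, -0.598, 0.292] pointing down, gripper open.
Joint ranges: [-179.83, 179.83], [-69.29, 118.12], [-61.27, 80.66], [-181.25, 117.63], [-171.15, -9.14], [-177.46, 177.46]. Speed limits (degrees/s): [159.86, 159.86, 180, 180, 180, 180].

INTERFACE

Orientations are given as a 3x3 rotation matrix whose columns are the frame's x, y, z axes.
In Python, from station import telemetry, capture, order, r gives the robot as it stands.
- The arm moves only by the tool drive_tool, never from a script. Its argument "series" is a list of rows, each a list of 4 numbers: the shift along the tool's x, y, z as a fraction of full scale, then the turn about the tool's z as a fraction of full scale. In form: [[dx, dy, dz, turn], ...]. A call has 1 to 10 rows; each row is the pose to reach, as a shift and turn from the pose commanded when the call began, along the tool's axes at that moment; what a row does not reach only later rows make up. Full scale, the value 1, is 0.12 m for a shift and 2 rad for a turn. A row lasts 1/8 s, in which the tool goes at most 62.5 mm and 10.7 degrees, less where a joint would pass 70% of its speed; a pose out of reach is approached as far as the arm can. A call with a number of a shift or a turn outside -1 to 1 is refused whole. A call with a gripper value outside its range is refused whole. "fingers" is the finger opening in mm, from 0 to 87, set as the call begins (left out, the last holds). The fingers move at their own pace and stop on an object; the grip force is fixed at half the most. Time passes only in rows, so rows that repeat a pose let the fingers close. It gives the time, the measured TCP pose, the force and the opening at its end, in the units of the state.
- telemetry.sense(): the state, without advancing time (a new reading comes with each control period).
- capture(name): name is "side" or "top"; returns a dict with "color" (480x640x3 uint8, blue, green, red), "fx", "fy", "cx", "cy" (pixels), "k1" (the pictures are not rectified: a ray, as slopes to the right and down, at radius r is drawn at 1 + k1 r^2 times it, then the intrinsics apply), "eye" and "attitude" of the camera in the world. Camera axes: x right, y up, looking along -z (the intrinsics and any distortion apply to the point x, -y, -z); pixel columns grow to the right and rows downward; lengths in m; the calibration is good to about 2 mm. A picture is of the moment at which its call begins. There is no depth.
- order.finish_job(): hands the job in, once; it reports no verdict.
The state is a dict: "time_s": time; "joints": joint angles; "joint_velocities": joint speeds; "effort": joint torques, N m; "tcp_pos": TCP position; "ee_rot": TCP orientation; "wrist_force": force on the tool from outside, world axes, zero at the start; "moment": the same for the moment, N m; "gripper_width": opening from 0.0 (shut) to 1.0 (fully open).
Only numpy, scipy, OpenCV 4.12 (cv2) and the standard library are available. Lean on these libraries where they do the work, as an engineer would, in place of code of your own. Each camera call takes 0.05 s, during which the arm holds its last target. There are 200 camera calls.

TASK

Move the four glass vials from the grey delivery tray into the ambulance's white vial rack, each standing upright on the floor of the pocket made for it: the smallest vial in the narrowest pocket, the next size in the next wider one, and so on up to the largest in the widest. They are glass, so set them down rather than dropping them and never tip one over, and leave the steel dish and the hand radio where they are.

Things in the scene. Friction and masses are not known exactly. Their poses are not given: they have to be found in the camera images.
- vial_small: smallest of four amber glass vials with metal caps, 22 mm across, 50 mm tall, straight up to 34 mm above its underside, narrower above; about 20 g. Origin: centre of underside, z up its axis. Starts upright in one of 4 compartments (94 mm apart, any order) of a grey tray: floor 4 mm, walls and dividers 12 mm above the worktop (keep fingertips above them).
- vial_medium: second smallest of four amber glass vials with metal caps, 33 mm across, 62 mm tall, straight up to 42 mm above its underside, narrower above; about 45 g. Origin: centre of underside, z up its axis. Starts upright in one of 4 compartments (94 mm apart, any order) of a grey tray: floor 4 mm, walls and dividers 12 mm above the worktop (keep fingertips above them).
- vial_large: second largest of four amber glass vials with metal caps, 44 mm across, 76 mm tall, straight up to 52 mm above its underside, narrower above; about 100 g. Origin: centre of underside, z up its axis. Starts upright in one of 4 compartments (94 mm apart, any order) of a grey tray: floor 4 mm, walls and dividers 12 mm above the worktop (keep fingertips above them).
- vial_biggest: largest of four amber glass vials with metal caps, 56 mm across, 90 mm tall, straight up to 61 mm above its underside, narrower above; about 200 g. Origin: centre of underside, z up its axis. Starts upright in one of 4 compartments (94 mm apart, any order) of a grey tray: floor 4 mm, walls and dividers 12 mm above the worktop (keep fingertips above them).
- pocket_small: fixed white block, 92 x 92 x 18 mm, with the narrowest round pocket, for the smallest vial: bore 38 mm, 12 mm deep. 4 such blocks stand in a row along their y, 94 mm apart, in any order. Origin: centre of underside, 6 mm above the worktop; z up. The pocket is centred; its floor is 6 mm, its rim 18 mm above the origin.
- pocket_medium: fixed white block, 92 x 92 x 18 mm, with the second narrowest round pocket, for the second smallest vial: bore 49 mm, 12 mm deep. 4 such blocks stand in a row along their y, 94 mm apart, in any order. Origin: centre of underside, 6 mm above the worktop; z up. The pocket is centred; its floor is 6 mm, its rim 18 mm above the origin.
- pocket_large: fixed white block, 92 x 92 x 18 mm, with the second widest round pocket, for the second largest vial: bore 60 mm, 12 mm deep. 4 such blocks stand in a row along their y, 94 mm apart, in any order. Origin: centre of underside, 6 mm above the worktop; z up. The pocket is centred; its floor is 6 mm, its rim 18 mm above the origin.
- pocket_biggest: fixed white block, 92 x 92 x 18 mm, with the widest round pocket, for the largest vial: bore 72 mm, 12 mm deep. 4 such blocks stand in a row along their y, 94 mm apart, in any order. Origin: centre of underside, 6 mm above the worktop; z up. The pocket is centred; its floor is 6 mm, its rim 18 mm above the origin.
- dish: round open steel dish, 110 mm across and 40 mm high, beside the racks; not part of the job. Origin: centre of its underside.
- radio: black hand radio lying on its back beside the racks, body 125 x 56 x 34 mm with a 60 mm stub aerial along its +x; not part of the job. Origin: centre of the body's underside.
Mind the look-alikes: they are no part of the job. What is shaped like the vial_medium but blue is not meant.

How it is judged (in metres and radians):
At the end, for the whole second after the job is handed in: Every vial stands upright (within 7 degrees) on the floor of its own pocket (axis within 12 mm of the pocket's centre, underside less than 4 mm above the pocket floor), released and at rest (horizontal distance between vial_small and pocket_small below 0.012 m and z of vial_small in the frame of pocket_small below 0.01 m and angle between each of vial_small, vial_medium, vial_large, vial_biggest's own z axis and vertical below 0.12 rad and linear speed of each of vial_small, vial_medium, vial_large, vial_biggest below 0.02 m/s and contact force between each of vial_small, vial_medium, vial_large, vial_biggest and the fingers below 0.1 N and horizontal distance between vial_medium and pocket_medium below 0.012 m and z of vial_medium in the frame of pocket_medium below 0.01 m and horizontal distance between vial_large and pocket_large below 0.012 m and z of vial_large in the frame of pocket_large below 0.01 m and horizontal distance between vial_biggest and pocket_biggest below 0.012 m and z of vial_biggest in the frame of pocket_biggest below 0.01 m); the robot touches nothing.
It fails at once if a vial is tipped over (more than 57 degrees) (angle between any of vial_small, vial_medium, vial_large, vial_biggest's own z axis and vertical above 1 rad).
It fails at once if a vial is dropped or thrown (faster than 0.9 m/s while not in the fingers, a fall of about 4 cm) ((linear speed of vial_small above 0.9 m/s and contact force between vial_small and the fingers below 0.05 N) or (linear speed of vial_medium above 0.9 m/s and contact force between vial_medium and the fingers below 0.05 N) or (linear speed of vial_large above 0.9 m/s and contact force between vial_large and the fingers below 0.05 N) or (linear speed of vial_biggest above 0.9 m/s and contact force between vial_biggest and the fingers below 0.05 N)).
It fails at once if the dish or the radio is shifted by more than 30 mm (distance of any of dish, radio from where it was at the start of the episode above 0.03 m).
It also fails if it takes over 88 s, if anything falls off the work surface, if the arm or the gripper's body presses on something with over 40 N, if the wrist force passes 120 N, or if a joint passes its speed limit or range.

## Working session

There is one attempt and no reset: what is moved stays moved. The work goes in short steps, Python scripts to look and compute and a tool call to move; the robot and the scene stay as the last step left them, time stands still between calls to the robot, and variables do not carry over. Pictures are saved under pics/ and viewed, about 12 in all and at most 16, crops included, and the job is handed in when it is done.

Besides the shell and the picture viewer there is one more tool, called after "Emit:" as name(argument=value, ...) on one line, values as JSON. drive_tool: Moves the arm, as the interface text tells. Shift numbers are shares of 0.12 m and turn numbers shares of 2 rad, none past 1 either way. Its arguments: {"type":"object","properties":{"series":{"type":"array","items":{"type":"array","items":{"type":"number","minimum":-1,"maximum":1}}},"fingers":{"type":"number"}},"required":["series"]}

```bash
ls; mkdir -p pics; python3 - <<'E'
from station import telemetry, capture, order, r
import cv2
s=telemetry.sense(); print(s)
for n in("side","top"):
    c=capture(n); cv2.imwrite(f"pics/{n}0.png",c["color"]); print({k:v for k,v in c.items() if k!="color"})
E
```

```text
pics
{'time_s': 0.0, 'joints': array([-5.81773209e+01,  2.20903098e+01,  3.77460902e-01, -3.03346573e-02,
       -6.84125164e+01, -1.48188839e+01]), 'joint_velocities': array([-0.10188527, -0.02937669,  0.0582563 , -0.02711497, -0.09410589,
        0.06541801]), 'effort': array([-9.94534312e-04, -3.90662098e+01,  1.87408465e+01,  4.22011122e+00,
        1.10124220e-02, -2.08913302e-04]), 'tcp_pos': array([ 0.18267977, -0.59720876,  0.29114489]), 'ee_rot': array([[-9.56342460e-01, -2.92247427e-01, -7.35405794e-04],
       [-2.92248340e-01,  9.56340117e-01,  2.11868433e-03],
       [ 8.41180184e-05,  2.24110891e-03, -9.99997485e-01]]), 'wrist_force': array([-0.23876913, -0.01936061,  1.04137033]), 'moment': array([ 0.04037828, -0.02610015, -0.00143084]), 'gripper_width': 1.0004047876152447}
{'fx': 507.82848117537105, 'fy': 507.82848117537105, 'cx': 318.39134204450346, 'cy': 242.45129687504237, 'k1': -0.07396950417608021, 'eye': array([0.2176709 , 0.88264109, 0.6019396 ]), 'attitude': array([[-0.92007136,  0.20117931, -0.33614815],
       [-0.39174914, -0.47499223,  0.7879816 ],
       [-0.00114216,  0.85668504,  0.51583857]])}
{'fx': 520.2234413622036, 'fy': 520.2234413622036, 'cx': 319.4032671026126, 'cy': 246.7450522931811, 'k1': -0.12221921007223507, 'eye': array([0.50450232, 0.00298585, 1.33777138]), 'attitude': array([[ 0.01010054,  0.99657338, -0.08209434],
       [-0.99984187,  0.011267  ,  0.01375792],
       [ 0.01463574,  0.0819424 ,  0.9965296 ]])}
```

View pics/top0.png

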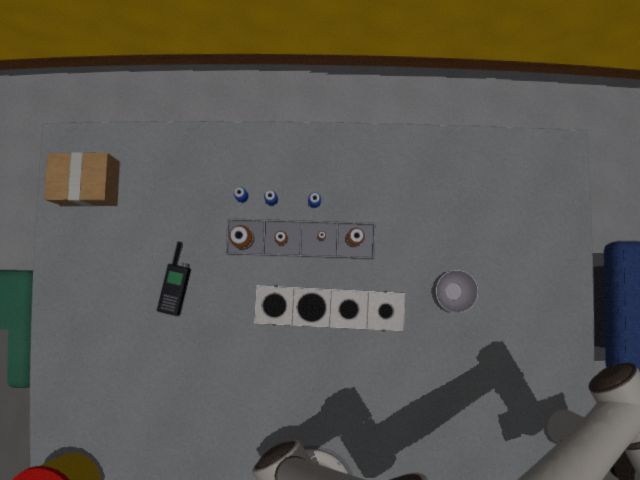

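View pics/side0.png

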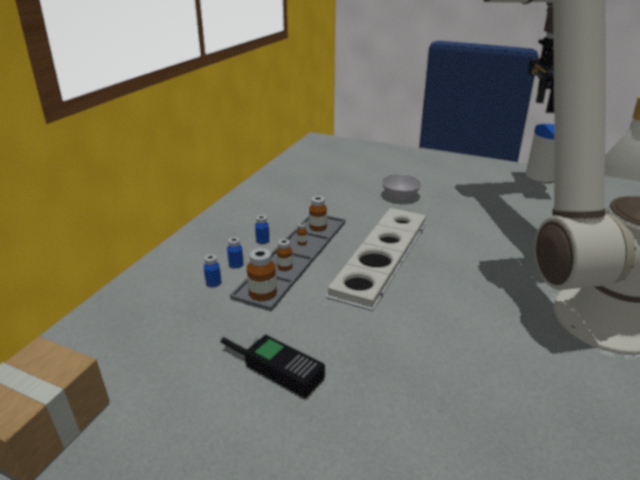

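The top view shows the tray vials in order at about (240,236) biggest, (280,238) medium, (321,236) small and (356,237) large. The pockets are at (274,305) large, (311,307) biggest, (349,309) medium and (386,311) small. The three blue decoys sit behind the tray, the radio is at (173,290) and the dish at (456,290). The side view shows the same arrangement, with pockets at (359,283), (375,260), (390,238) and (402,220).

```bash
cat > h.py <<'E'
import numpy as np, cv2
from station import telemetry, capture, order, r
def ray(c,u,v):
    K=np.array([[c["fx"],0,c["cx"]],[0,c["fy"],c["cy"]],[0,0,1]])
    p=cv2.undistortPoints(np.array([[[u,v]]],float),K,np.array([c["k1"],0,0,0,0.]))[0,0]
    d=c["attitude"]@np.array([p[0],-p[1],-1]); return c["eye"],d/np.linalg.norm(d)
def plane(c,u,v,z):
    o,d=ray(c,u,v); return o+d*(z-o[2])/d[2]
def tri(a,ua,b,ub):
    o1,d1=ray(a,*ua);o2,d2=ray(b,*ub)
    t=np.linalg.lstsq(np.c_[d1,-d2],o2-o1,rcond=None)[0]
    p,q=o1+t[0]*d1,o2+t[1]*d2; return (p+q)/2,np.linalg.norm(p-q)
def proj(c,P):
    q=c["attitude"].T@(np.asarray(P,float)-c["eye"]); x,y=q[0]/-q[2],-q[1]/-q[2]
    k=1+c["k1"]*(x*x+y*y); return c["fx"]*x*k+c["cx"],c["fy"]*y*k+c["cy"]
E
python3 - <<'E'
from h import *
def ell(mask,amin):
    cs,_=cv2.findContours(mask,cv2.RETR_EXTERNAL,cv2.CHAIN_APPROX_NONE)
    return [(cv2.fitEllipse(k),cv2.contourArea(k)) for k in cs if cv2.contourArea(k)>amin and len(k)>5]
B={"top":(225,180,190,155),"side":(190,180,250,135)}
for n,(x,y,w,h) in B.items():
    c=capture(n);im=c["color"][y:y+h,x:x+w]
    cv2.imwrite(f"pics/{n}1.png",cv2.resize(im,None,fx=4 if n=="top" else 3.2,fy=3.8 if n=="top" else 3.2,interpolation=cv2.INTER_CUBIC))
    hsv=cv2.cvtColor(im,cv2.COLOR_BGR2HSV)
    dark=(hsv[...,2]<60).astype(np.uint8)*255
    for (e,a) in ell(dark,40): print(n,"dark",np.round(np.add(e[0],(x,y)),1),np.round(e[1],1),a)
    amb=cv2.inRange(hsv,(3,100,40),(20,255,255))
    for (e,a) in ell(amb,8): print(n,"amber",np.round(np.add(e[0],(x,y)),1),np.round(e[1],1),a)
E
```

```text
top dark [385.3 310.7] [13.1 13.2] 134.0
top dark [348.4 309. ] [17.3 18. ] 243.0
top dark [311.2 307. ] [26.7 26.9] 563.0
top dark [274. 305.] [22.2 22.3] 387.0
top amber [279.2 234.7] [12.6 17. ] 14.0
top amber [355.7 235.6] [15.4 17.4] 44.0
top amber [239.6 235.6] [20.1 22.2] 94.5
side dark [358.4 283.3] [10.9 25.7] 218.0
side dark [374.6 259.8] [11.8 29.2] 269.5
side dark [388.9 239. ] [ 4.2 16.3] 52.0
side amber [262.4 294.5] [ 9.3 25.4] 118.0
side amber [284.1 267.4] [ 3.7 12.2] 22.5
side amber [260.9 271.1] [17.8 29.9] 365.5
side amber [283.8 252.2] [ 9.6 15.6] 106.0
side amber [301.4 231.4] [5.6 8.6] 35.0
side amber [317.6 227.4] [ 4.9 14.7] 36.5
side amber [317.6 210.4] [10.9 17. ] 134.5
```

View pics/top1.png

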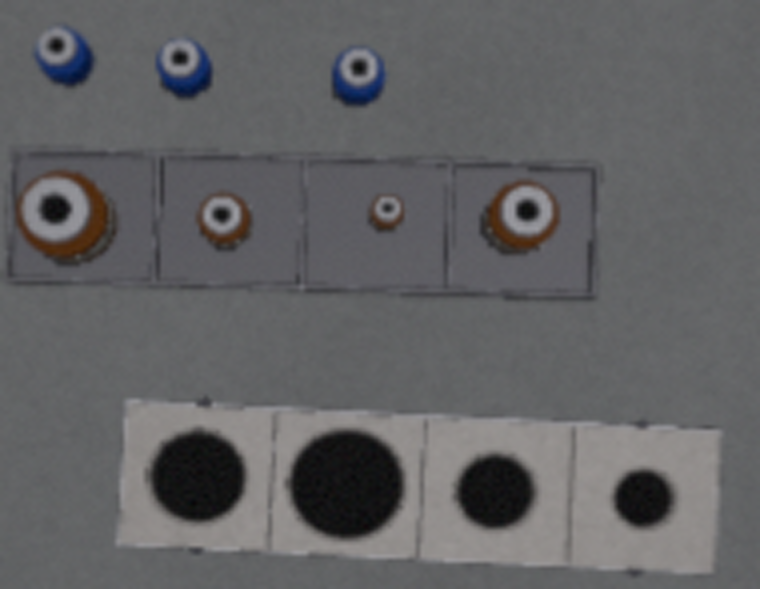

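View pics/side1.png

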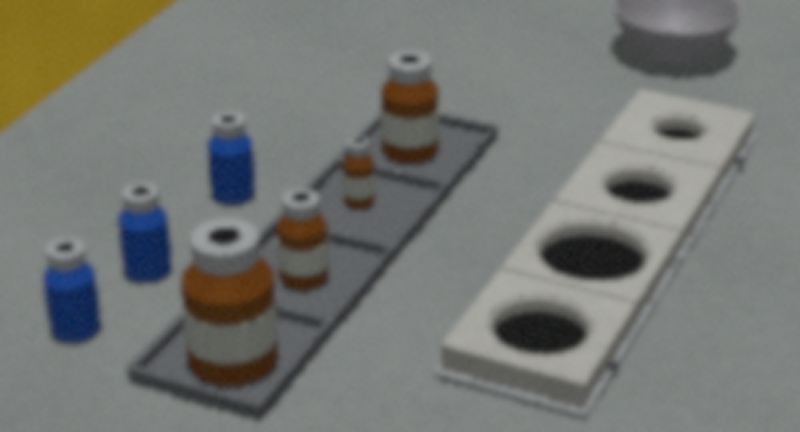

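The top crop shows the vial caps with dark dots at (55,209), (221,215), (387,208) and (526,210) in the tray. The white block has clean dark pocket floors, and its face corners are at (126,400), (117,546), (715,573) and (721,430). The side crop shows matching caps at (224,236), (301,197), (358,146) and (409,59), and block corners at (443,346), (588,387), (753,113) and (638,90).

```bash
python3 - <<'E'
from h import *
T=capture("top");S=capture("side")
t=lambda p:(225+(p[0]-1.5)/4,180+(p[1]-1.4)/3.8); s=lambda p:(190+(p[0]-1.1)/3.2,180+(p[1]-1.1)/3.2)
for n,a,b in [("cornA",(126,400),(443,346)),("cornB",(117,546),(588,387)),("cornC",(715,573),(753,113)),("cornD",(721,430),(638,90)),
 ("capbig",(55,209),(224,236)),("capmed",(221,215),(301,197)),("capsm",(387,208),(358,146)),("caplg",(526,210),(409,59)),
 ("blue1",(58,46),(66,246)),("blue2",(180,58),(140,191)),("blue3",(359,67),(228,120))]:
    P,e=tri(T,t(a),S,s(b)); print(n,np.round(P*1000),round(e*1000,1))
P=[]
for n,u,v in [("p_large",274.0,305.0),("p_big",311.2,307.0),("p_med",348.4,309.0),("p_small",385.3,310.7)]:
    p=plane(T,u,v,.012);P.append(p);print(n,np.round(p*1000,1))
print(np.linalg.norm(np.diff(P,axis=0),axis=1))
d=P[3]-P[0];print("row yaw deg",np.degrees(np.arctan2(-d[0],-d[1])))
hsv=cv2.cvtColor(T["color"],cv2.COLOR_BGR2HSV);cap=((hsv[...,1]<40)&(hsv[...,2]>125)).astype(np.uint8)
for n,p,h,rr in [("big",(55,209),94,12),("med",(221,215),66,8),("small",(387,208),54,6),("large",(526,210),80,10)]:
    u,v=map(round,t(p));m=cap[v-rr:v+rr+1,u-rr:u+rr+1];c,_=cv2.findContours(m,0,2);c=max(c,key=cv2.contourArea)
    (x,y),R=cv2.minEnclosingCircle(c);print(n,np.round(plane(T,x+u-rr,y+v-rr,h/1000)*1000,1),"dot",np.round(plane(T,*t(p),h/1000)*1000,1),"R",round(R,1))
E
```

```text
cornA [514. 143.  20.] 1.7
cornB [419. 148.  21.] 1.7
cornC [ 405. -229.   20.] 4.9
cornD [ 499. -233.   19.] 2.3
capbig [635. 182.  91.] 2.6
capmed [635.  83.  64.] 2.1
capsm [643. -19.  47.] 1.6
caplg [ 639. -103.   77.] 2.1
blue1 [746. 187.  60.] 2.6
blue2 [739. 111.  59.] 2.7
blue3 [735.  -0.  58.] 2.5
p_large [464.1  98.4  12. ]
p_big [460.1   3.9  12. ]
p_med [455.9 -90.6  12. ]
p_small [ 452.2 -184.8   12. ]
[0.09451883 0.09460928 0.09425605]
row yaw deg 2.405425965418785
big [634.6 181.2  94. ] dot [634. 181.  94.] R 7.8
med [635.   82.4  66. ] dot [634.1  82.8  66. ] R 4.4
small [641.6 -19.6  54. ] dot [641.1 -19.3  54. ] R 2.6
large [ 638.3 -104.1   80. ] dot [ 638.1 -103.5   80. ] R 6.0
```

Measured heights run about 3 mm low everywhere: block top 20 mm against 24, caps 91/64/77 mm against 94/66/80. Pocket pitch is 94.5 mm, as expected. I'll work with the jaws along world x, so the tool turns by -1.274 rad, which is -0.637 of full scale.

Emit:
drive_tool(series=[[0,0.12,0,-0.08],[0,0.24,0,-0.16],[0,0.36,0,-0.24],[0,0.48,0,-0.32],[0,0.6,0,-0.4],[0,0.72,0,-0.48],[0,0.84,0,-0.56],[0,1,0,-0.637],[0,1,0,-0.637]], fingers=80)

```text
time_s: 1.42
tcp_pos: [0.1474, -0.4821, 0.2926]
ee_rot: [[-0.001, -1.0, 0.0], [-1.0, 0.001, -0.0], [0.0, -0.0, -1.0]]
wrist_force: [0.1, 0.1, 0.8]
gripper_width: 0.917
```

Emit:
drive_tool(series=[[-0.2,-0.27,0,0],[-0.42,-0.54,0,0],[-0.63,-0.818,0,0]])

```text
time_s: 1.8
tcp_pos: [0.2471, -0.4071, 0.2924]
ee_rot: [[-0.003, -1.0, 0.0], [-1.0, 0.003, -0.001], [0.001, -0.0, -1.0]]
wrist_force: [0.4, -0.3, -0.6]
gripper_width: 0.915
```

Emit:
drive_tool(series=[[-0.2,-0.27,0,0],[-0.42,-0.54,0,0],[-0.63,-0.818,0,0]])

```text
time_s: 2.17
tcp_pos: [0.3456, -0.3312, 0.2925]
ee_rot: [[-0.002, -1.0, 0.001], [-1.0, 0.002, -0.001], [0.001, -0.001, -1.0]]
wrist_force: [0.7, -0.4, -0.5]
gripper_width: 0.919
```

Emit:
drive_tool(series=[[-0.2,-0.27,0,0],[-0.42,-0.54,0,0],[-0.63,-0.818,0,0]])

```text
time_s: 2.55
tcp_pos: [0.4438, -0.2554, 0.2924]
ee_rot: [[-0.002, -1.0, 0.001], [-1.0, 0.002, -0.0], [0.0, -0.001, -1.0]]
wrist_force: [-0.1, -1.6, 0.4]
gripper_width: 0.925
```

Emit:
drive_tool(series=[[-0.2,-0.27,0,0],[-0.42,-0.54,0,0],[-0.63,-0.818,0,0]])

```text
time_s: 2.92
tcp_pos: [0.542, -0.1797, 0.2922]
ee_rot: [[-0.002, -1.0, 0.0], [-1.0, 0.002, -0.0], [0.0, -0.0, -1.0]]
wrist_force: [-0.5, -0.6, -0.6]
gripper_width: 0.919
```

Emit:
drive_tool(series=[[-0.2,-0.27,0.1,0],[-0.42,-0.54,0.3,0],[-0.63,-0.818,0.6,0],[-0.63,-0.818,0.6,0]])

```text
time_s: 3.42
tcp_pos: [0.6392, -0.1032, 0.2153]
ee_rot: [[0.0, -1.0, -0.007], [-1.0, -0.0, 0.0], [-0.0, 0.007, -1.0]]
wrist_force: [-1.4, -0.7, 0.5]
gripper_width: 0.919
```

Emit:
drive_tool(series=[[0,0,0.2,0],[0,0,0.4,0],[0,0,0.6,0],[0,0,0.8,0],[0,0,0.95,0],[0,0,1,0],[0,0,1,0]])

```text
time_s: 4.3
tcp_pos: [0.6388, -0.1051, 0.1005]
ee_rot: [[-0.0, -1.0, 0.0], [-1.0, 0.0, -0.0], [0.0, -0.0, -1.0]]
wrist_force: [0.6, -0.1, 0.2]
gripper_width: 0.916
```

```bash
python3 - <<'E'
from h import *
print(telemetry.sense()["tcp_pos"])
T=capture("top")["color"][190:280,290:430];S=capture("side")["color"][120:260,230:410]
cv2.imwrite("pics/g1.png",np.hstack([cv2.resize(T,(420,350)),cv2.resize(S,(380,350),interpolation=cv2.INTER_CUBIC)]))
E
```

```text
[ 0.63879502 -0.10511592  0.10053828]
```

View pics/g1.png

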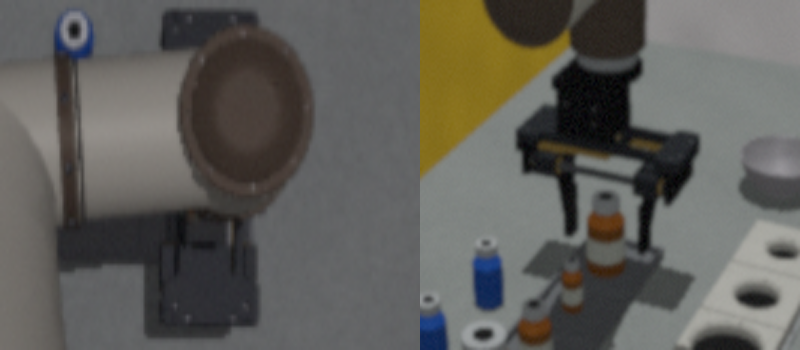

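The vial stands between the open fingers (left finger at about (572,200), right at (646,210)), with the block and neighbours clear. Next I lower 4 mm, close and lift.

Emit:
drive_tool(series=[[0,0,0.035,0],[0,0,0.035,0],[0,0,0.035,0]])

```text
time_s: 4.78
tcp_pos: [0.6386, -0.1049, 0.0962]
ee_rot: [[0.0, -1.0, 0.0], [-1.0, -0.0, -0.0], [0.0, -0.0, -1.0]]
wrist_force: [-0.4, 0.2, 1.4]
gripper_width: 0.919
```

Emit:
drive_tool(series=[[0,0,0,0],[0,0,0,0],[0,0,0,0],[0,0,0,0],[0,0,0,0],[0,0,0,0],[0,0,0,0],[0,0,0,0]], fingers=36)

```text
time_s: 5.78
tcp_pos: [0.6386, -0.1049, 0.0961]
ee_rot: [[-0.0, -1.0, 0.0], [-1.0, 0.0, 0.0], [-0.0, -0.0, -1.0]]
wrist_force: [0.9, -0.1, -0.3]
gripper_width: 0.496
```

Emit:
drive_tool(series=[[0,0,-0.1,0],[0,0,-0.3,0],[0,0,-0.5,0],[0,0,-0.7,0],[0,0,-0.9,0],[0,0,-1,0],[0,0,-1,0]])

```text
time_s: 6.65
tcp_pos: [0.6386, -0.1048, 0.217]
ee_rot: [[-0.0, -1.0, 0.002], [-1.0, 0.0, 0.0], [-0.0, -0.002, -1.0]]
wrist_force: [0.0, 0.2, -1.7]
gripper_width: 0.499
```

Emit:
drive_tool(series=[[-0.08,0.07,0,0],[-0.25,0.21,0,0],[-0.45,0.38,0,0],[-0.65,0.55,0,0],[-0.847,0.727,0,0]])

```text
time_s: 7.28
tcp_pos: [0.5494, -0.0023, 0.2148]
ee_rot: [[0.0, -1.0, -0.003], [-1.0, -0.0, -0.0], [0.0, 0.003, -1.0]]
wrist_force: [-0.1, 0.6, -1.6]
gripper_width: 0.495
```

Emit:
drive_tool(series=[[-0.2,0.17,0,0],[-0.4,0.34,0,0],[-0.6,0.51,0,0],[-0.77,0.66,0,0],[-0.847,0.727,0,0],[-0.847,0.727,0,0],[-0.847,0.727,0,0]])

```text
time_s: 8.15
tcp_pos: [0.4643, 0.0981, 0.2159]
ee_rot: [[-0.0, -1.0, -0.0], [-1.0, 0.0, -0.0], [0.0, 0.0, -1.0]]
wrist_force: [-0.1, -0.6, -0.4]
gripper_width: 0.496
```

Emit:
drive_tool(series=[[0,0,0.1,0],[0,0,0.3,0],[0,0,0.5,0],[0,0,0.7,0],[0,0,0.75,0],[0,0,0.75,0]])

```text
time_s: 8.9
tcp_pos: [0.4642, 0.0981, 0.1257]
ee_rot: [[-0.0, -1.0, -0.001], [-1.0, 0.0, -0.001], [0.001, 0.001, -1.0]]
wrist_force: [-0.1, -0.3, -1.5]
gripper_width: 0.499
```

```bash
python3 - <<'E'
from h import *
print(telemetry.sense()["tcp_pos"])
S=capture("side");print(proj(S,[.4641,.0984,.024]),proj(S,[.4641,.0984,.035]))
cv2.imwrite("pics/g2.png",cv2.resize(S["color"][180:310,270:450],None,fx=4,fy=4,interpolation=cv2.INTER_CUBIC))
E
```

```text
[0.4642201  0.09809749 0.12569669]
(np.float64(359.61119170080394), np.float64(279.5436728661194)) (np.float64(359.84384437324604), np.float64(274.9446004005093))
```

View pics/g2.png

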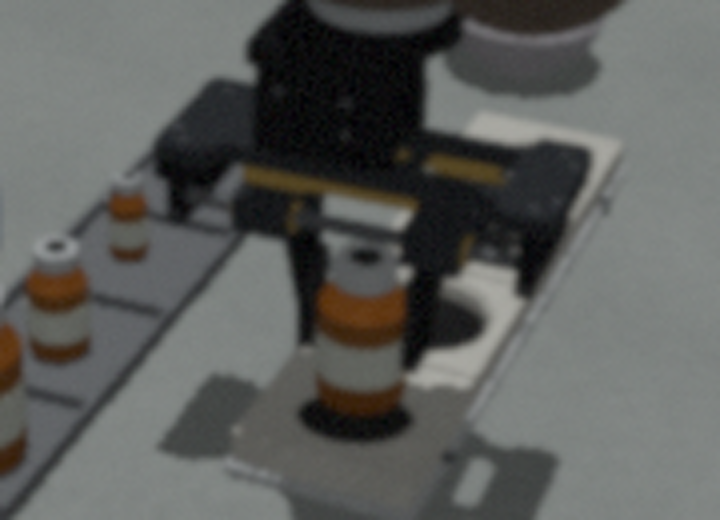

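The large vial hangs upright and centred over its pocket (vial at (360,390) in the crop, pocket at (355,412)). I lower it to the floor and release.

Emit:
drive_tool(series=[[0,0,0.05,0],[0,0,0.1,0],[0,0,0.15,0],[0,0,0.175,0],[0,0,0.175,0],[0,0,0.175,0]])

```text
time_s: 9.7
tcp_pos: [0.4642, 0.0985, 0.1051]
ee_rot: [[0.0, -1.0, 0.0], [-1.0, -0.0, 0.0], [-0.0, -0.0, -1.0]]
wrist_force: [0.1, 0.3, -1.6]
gripper_width: 0.495
```

Emit:
drive_tool(series=[[0,0,0,0],[0,0,0,0],[0,0,0,0],[0,0,0,0],[0,0,0,0]], fingers=80)

```text
time_s: 10.32
tcp_pos: [0.464, 0.0984, 0.1051]
ee_rot: [[0.0, -1.0, 0.0], [-1.0, -0.0, 0.0], [-0.0, -0.0, -1.0]]
wrist_force: [-0.3, 0.1, 0.3]
gripper_width: 0.903
```

Emit:
drive_tool(series=[[0,0,-0.1,0],[0,0,-0.3,0],[0,0,-0.6,0],[0,0,-1,0],[0,0,-1,0]])

```text
time_s: 10.95
tcp_pos: [0.466, 0.0993, 0.2298]
ee_rot: [[0.001, -1.0, 0.009], [-1.0, -0.001, 0.005], [-0.005, -0.009, -1.0]]
wrist_force: [0.4, 0.3, -1.3]
gripper_width: 0.915
```

Emit:
drive_tool(series=[[-0.1,-0.23,0,0],[-0.23,-0.47,0,0],[-0.346,-0.711,0,0]], fingers=87)

```text
time_s: 11.32
tcp_pos: [0.5498, 0.1402, 0.2249]
ee_rot: [[-0.0, -1.0, -0.001], [-1.0, 0.0, -0.0], [0.0, 0.001, -1.0]]
wrist_force: [0.0, 0.5, -0.3]
gripper_width: 0.996
```

Emit:
drive_tool(series=[[-0.12,-0.23,0,0],[-0.23,-0.47,0,0],[-0.32,-0.65,0,0],[-0.346,-0.711,0,0],[-0.346,-0.711,0,0],[-0.346,-0.711,0,0]])

```text
time_s: 12.08
tcp_pos: [0.6338, 0.181, 0.2251]
ee_rot: [[-0.0, -1.0, -0.001], [-1.0, 0.0, -0.0], [0.0, 0.001, -1.0]]
wrist_force: [0.2, -0.4, 0.2]
gripper_width: 0.998
```

Emit:
drive_tool(series=[[0,0,0.2,0],[0,0,0.35,0],[0,0,0.45,0],[0,0,0.45,0]])

```text
time_s: 12.58
tcp_pos: [0.6341, 0.1811, 0.1699]
ee_rot: [[-0.0, -1.0, -0.002], [-1.0, 0.0, -0.001], [0.001, 0.002, -1.0]]
wrist_force: [0.4, 0.6, 0.1]
gripper_width: 1.0
```

```bash
python3 - <<'E'
from h import *
print(telemetry.sense()["tcp_pos"])
S=capture("side")
cv2.imwrite("pics/g3.png",cv2.resize(S["color"][160:320,210:430],None,fx=3.5,fy=3.5,interpolation=cv2.INTER_CUBIC))
E
```

```text
[0.63414846 0.18112768 0.16993181]
```

View pics/g3.png

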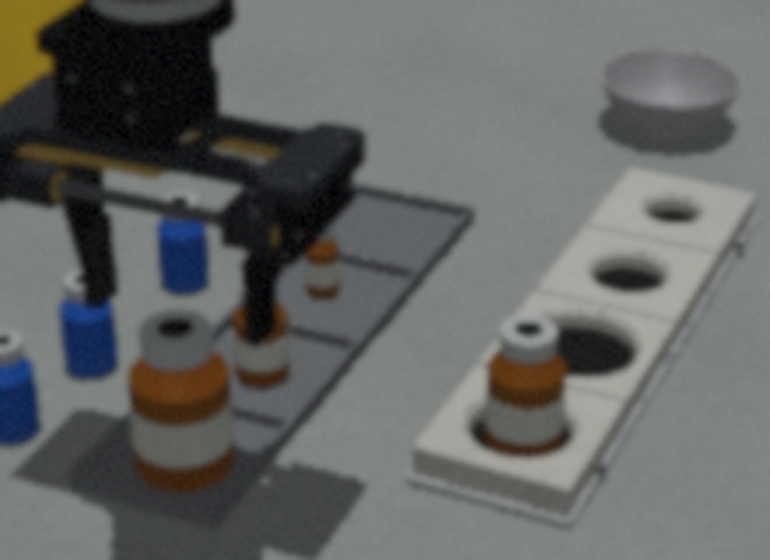

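The large vial stands in its pocket at (523,415). The open fingers straddle the biggest vial evenly: tips at (100,300) and (258,335), cap at (178,325).

Emit:
drive_tool(series=[[0,0,0.12,0],[0,0,0.26,0],[0,0,0.4,0],[0,0,0.52,0],[0,0,0.56,0],[0,0,0.56,0],[0,0,0.56,0]])

```text
time_s: 13.5
tcp_pos: [0.6351, 0.1816, 0.1045]
ee_rot: [[0.0, -1.0, 0.001], [-1.0, -0.0, 0.001], [-0.001, -0.001, -1.0]]
wrist_force: [-0.2, -0.3, 0.5]
gripper_width: 0.999
```

Emit:
drive_tool(series=[[0,0,0,0],[0,0,0,0],[0,0,0,0],[0,0,0,0],[0,0,0,0],[0,0,0,0],[0,0,0,0]], fingers=48)

```text
time_s: 14.38
tcp_pos: [0.6349, 0.1815, 0.104]
ee_rot: [[0.0, -1.0, 0.001], [-1.0, -0.0, 0.0], [-0.0, -0.001, -1.0]]
wrist_force: [0.6, -0.3, 1.3]
gripper_width: 0.635
```

Emit:
drive_tool(series=[[0,0,-0.1,0],[0,0,-0.3,0],[0,0,-0.5,0],[0,0,-0.7,0],[0,0,-0.9,0],[0,0,-1,0],[0,0,-1,0]])

```text
time_s: 15.25
tcp_pos: [0.6347, 0.1815, 0.2247]
ee_rot: [[-0.0, -1.0, 0.001], [-1.0, 0.0, 0.001], [-0.001, -0.001, -1.0]]
wrist_force: [0.6, -0.2, -0.9]
gripper_width: 0.637
```

Emit:
drive_tool(series=[[0.07,0.07,0,0],[0.22,0.21,0,0],[0.4,0.39,0,0],[0.57,0.56,0,0],[0.74,0.728,0,0]])

```text
time_s: 15.88
tcp_pos: [0.5454, 0.0912, 0.2226]
ee_rot: [[-0.0, -1.0, -0.003], [-1.0, 0.0, -0.001], [0.001, 0.003, -1.0]]
wrist_force: [0.3, 0.4, -1.3]
gripper_width: 0.637
```

Emit:
drive_tool(series=[[0.17,0.17,0,0],[0.34,0.34,0,0],[0.52,0.51,0,0],[0.67,0.66,0,0],[0.74,0.728,0,0],[0.74,0.728,0,0],[0.74,0.728,0,0]])

```text
time_s: 16.75
tcp_pos: [0.4606, 0.0042, 0.2238]
ee_rot: [[0.0, -1.0, 0.0], [-1.0, -0.0, 0.0], [-0.0, -0.0, -1.0]]
wrist_force: [-0.1, 0.8, -1.6]
gripper_width: 0.635
```

Emit:
drive_tool(series=[[0,0,0.1,0],[0,0,0.3,0],[0,0,0.5,0],[0,0,0.7,0],[0,0,0.75,0],[0,0,0.75,0],[0,0,0.75,0]])

```text
time_s: 17.62
tcp_pos: [0.4606, 0.0041, 0.1346]
ee_rot: [[0.0, -1.0, 0.002], [-1.0, -0.0, 0.0], [-0.0, -0.002, -1.0]]
wrist_force: [0.6, 0.8, -1.0]
gripper_width: 0.636
```

Emit:
drive_tool(series=[[0,0,0.05,0],[0,0,0.1,0],[0,0,0.15,0],[0,0,0.18,0],[0,0,0.18,0],[0,0,0.18,0]])

```text
time_s: 18.38
tcp_pos: [0.46, 0.0038, 0.1122]
ee_rot: [[-0.0, -1.0, 0.0], [-1.0, 0.0, 0.0], [-0.0, -0.0, -1.0]]
wrist_force: [0.3, -0.2, -1.8]
gripper_width: 0.636
```

```bash
python3 - <<'E'
from h import *
s=telemetry.sense();print(s["tcp_pos"],s["wrist_force"])
S=capture("side")
cv2.imwrite("pics/g4.png",cv2.resize(S["color"][160:320,250:450],None,fx=3.5,fy=3.5,interpolation=cv2.INTER_CUBIC))
E
```

```text
[0.45996714 0.0038317  0.11215814] [ 0.29277419 -0.24231841 -1.77787298]
```

View pics/g4.png

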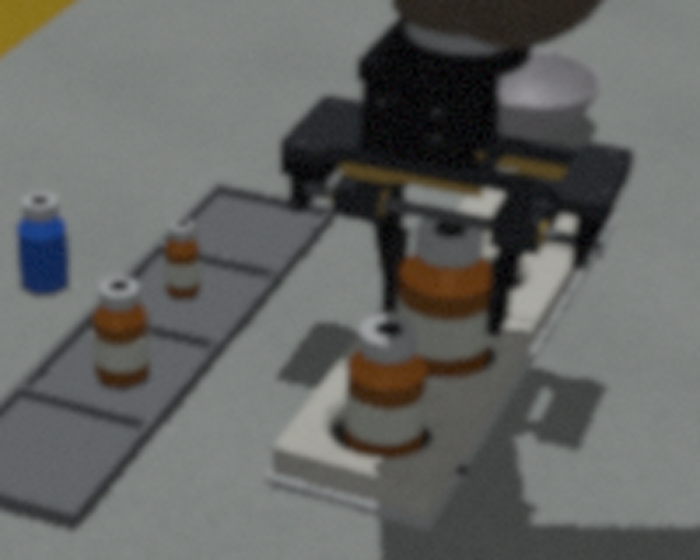

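The biggest vial is down in its pocket, at about (447,330), upright and clear of the large one. I release it and go for the medium vial.

Emit:
drive_tool(series=[[0,0,0,0],[0,0,0,0],[0,0,0,0],[0,0,0,0],[0,0,0,0]], fingers=87)

```text
time_s: 19.05
tcp_pos: [0.46, 0.0038, 0.1123]
ee_rot: [[0.0, -1.0, 0.0], [-1.0, -0.0, 0.0], [-0.0, -0.0, -1.0]]
wrist_force: [-0.8, 1.0, 0.5]
gripper_width: 0.989
```

Emit:
drive_tool(series=[[0,0,-0.1,0],[0,0,-0.3,0],[0,0,-0.6,0],[0,0,-0.9,0],[0,0,-1,0],[0,0,-1,0],[0,0,-1,0]])

```text
time_s: 19.92
tcp_pos: [0.4591, 0.0036, 0.231]
ee_rot: [[-0.0, -1.0, -0.003], [-1.0, 0.0, -0.001], [0.001, 0.003, -1.0]]
wrist_force: [-0.7, -0.3, -0.3]
gripper_width: 1.001
```

Emit:
drive_tool(series=[[-0.1,-0.23,0,0],[-0.22,-0.48,0,0],[-0.328,-0.727,0,0]], fingers=65)

```text
time_s: 20.3
tcp_pos: [0.5475, 0.0435, 0.2304]
ee_rot: [[-0.0, -1.0, -0.003], [-1.0, 0.0, -0.001], [0.001, 0.003, -1.0]]
wrist_force: [0.5, 0.7, 0.5]
gripper_width: 0.777
```

Emit:
drive_tool(series=[[-0.1,-0.23,0,0],[-0.22,-0.48,0,0],[-0.3,-0.67,0,0],[-0.328,-0.727,0,0],[-0.328,-0.727,0,0],[-0.328,-0.727,0,0]])

```text
time_s: 21.05
tcp_pos: [0.6335, 0.0821, 0.232]
ee_rot: [[-0.0, -1.0, -0.001], [-1.0, 0.0, -0.0], [0.0, 0.001, -1.0]]
wrist_force: [0.2, 0.3, 0.0]
gripper_width: 0.753
```

Emit:
drive_tool(series=[[0,0,0.2,0],[0,0,0.4,0],[0,0,0.6,0],[0,0,0.7,0],[0,0,0.7,0]])

```text
time_s: 21.68
tcp_pos: [0.6339, 0.0823, 0.1479]
ee_rot: [[-0.0, -1.0, -0.001], [-1.0, 0.0, -0.001], [0.001, 0.001, -1.0]]
wrist_force: [-0.2, 0.1, 0.6]
gripper_width: 0.751
```

```bash
python3 - <<'E'
from h import *
print(telemetry.sense()["tcp_pos"])
S=capture("side")
cv2.imwrite("pics/g5.png",cv2.resize(S["color"][160:320,230:450],None,fx=3.5,fy=3.5,interpolation=cv2.INTER_CUBIC))
E
```

```text
[0.63387493 0.08226868 0.14787296]
```

View pics/g5.png

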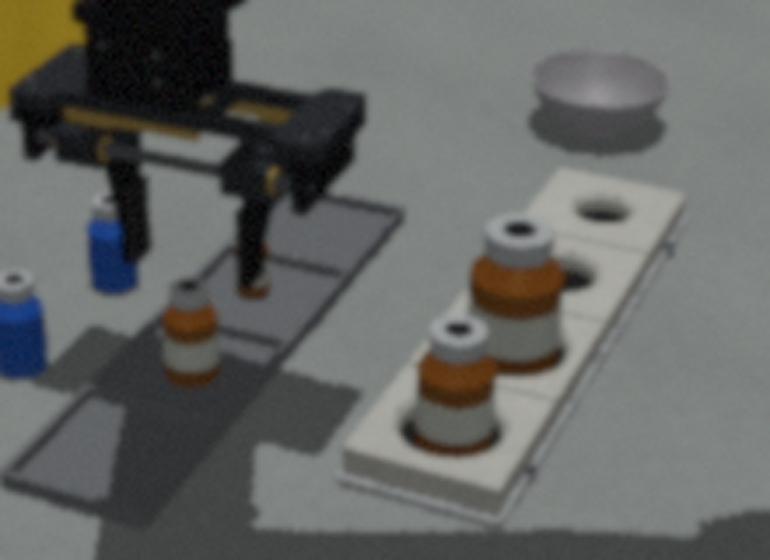

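The large and biggest vials stand in their pockets. The fingers at (135,250) and (252,285) are centred over the medium vial, cap at (190,292).

Emit:
drive_tool(series=[[0,0,0.12,0],[0,0,0.25,0],[0,0,0.38,0],[0,0,0.46,0],[0,0,0.465,0],[0,0,0.465,0]])

```text
time_s: 22.48
tcp_pos: [0.6348, 0.0826, 0.0927]
ee_rot: [[0.0, -1.0, 0.001], [-1.0, -0.0, 0.0], [-0.0, -0.001, -1.0]]
wrist_force: [-0.2, -1.1, -0.1]
gripper_width: 0.748
```

Emit:
drive_tool(series=[[0,0,0,0],[0,0,0,0],[0,0,0,0],[0,0,0,0],[0,0,0,0],[0,0,0,0],[0,0,0,0]], fingers=25)

```text
time_s: 23.35
tcp_pos: [0.6346, 0.0826, 0.0926]
ee_rot: [[0.0, -1.0, 0.0], [-1.0, -0.0, 0.0], [-0.0, -0.0, -1.0]]
wrist_force: [0.0, 0.1, 1.1]
gripper_width: 0.371
```

Emit:
drive_tool(series=[[0,0,-0.1,0],[0,0,-0.3,0],[0,0,-0.5,0],[0,0,-0.7,0],[0,0,-0.9,0],[0,0,-1,0],[0,0,-1,0]])

```text
time_s: 24.22
tcp_pos: [0.6346, 0.0826, 0.2134]
ee_rot: [[-0.0, -1.0, 0.002], [-1.0, 0.0, 0.001], [-0.001, -0.002, -1.0]]
wrist_force: [-0.9, -0.9, -0.0]
gripper_width: 0.37
```

Emit:
drive_tool(series=[[0.07,0.07,0,0],[0.22,0.22,0,0],[0.4,0.41,0,0],[0.57,0.58,0,0],[0.722,0.745,0,0]])

```text
time_s: 24.85
tcp_pos: [0.543, -0.0054, 0.2112]
ee_rot: [[-0.001, -1.0, -0.003], [-1.0, 0.001, -0.001], [0.001, 0.003, -1.0]]
wrist_force: [-1.4, 0.0, -0.4]
gripper_width: 0.372
```

Emit:
drive_tool(series=[[0.17,0.17,0,0],[0.34,0.35,0,0],[0.51,0.53,0,0],[0.66,0.68,0,0],[0.722,0.745,0,0],[0.722,0.745,0,0],[0.722,0.745,0,0]])

```text
time_s: 25.72
tcp_pos: [0.4564, -0.0904, 0.2125]
ee_rot: [[0.0, -1.0, 0.001], [-1.0, -0.0, 0.0], [-0.0, -0.001, -1.0]]
wrist_force: [-0.2, -0.0, -0.8]
gripper_width: 0.371
```

Emit:
drive_tool(series=[[0,0,0.1,0],[0,0,0.3,0],[0,0,0.5,0],[0,0,0.7,0],[0,0,0.75,0],[0,0,0.75,0],[0,0,0.75,0]])

```text
time_s: 26.6
tcp_pos: [0.4563, -0.0906, 0.1232]
ee_rot: [[0.0, -1.0, 0.002], [-1.0, -0.0, 0.0], [-0.0, -0.002, -1.0]]
wrist_force: [0.2, -0.5, -0.6]
gripper_width: 0.372
```

Emit:
drive_tool(series=[[0,0,0.05,0],[0,0,0.1,0],[0,0,0.15,0],[0,0,0.18,0],[0,0,0.18,0],[0,0,0.18,0]])

```text
time_s: 27.35
tcp_pos: [0.4556, -0.0907, 0.1007]
ee_rot: [[-0.0, -1.0, -0.0], [-1.0, 0.0, 0.0], [-0.0, 0.0, -1.0]]
wrist_force: [-0.5, 0.5, -1.1]
gripper_width: 0.372
```

Emit:
drive_tool(series=[[0,0,0,0],[0,0,0,0],[0,0,0,0],[0,0,0,0],[0,0,0,0]], fingers=65)

```text
time_s: 27.98
tcp_pos: [0.4556, -0.0907, 0.1009]
ee_rot: [[-0.0, -1.0, 0.0], [-1.0, 0.0, 0.0], [-0.0, -0.0, -1.0]]
wrist_force: [-0.0, 0.1, 0.5]
gripper_width: 0.735
```

Emit:
drive_tool(series=[[0,0,-0.1,0],[0,0,-0.3,0],[0,0,-0.6,0],[0,0,-0.9,0],[0,0,-1,0],[0,0,-1,0],[0,0,-1,0]])

```text
time_s: 28.85
tcp_pos: [0.4548, -0.0908, 0.2197]
ee_rot: [[-0.0, -1.0, -0.003], [-1.0, 0.0, 0.0], [-0.0, 0.003, -1.0]]
wrist_force: [0.1, 0.7, 0.3]
gripper_width: 0.745
```

Emit:
drive_tool(series=[[-0.1,-0.25,0,0],[-0.2,-0.52,0,0],[-0.297,-0.775,0,0]], fingers=52)

```text
time_s: 29.22
tcp_pos: [0.549, -0.0548, 0.219]
ee_rot: [[-0.0, -1.0, -0.003], [-1.0, 0.0, -0.0], [0.0, 0.003, -1.0]]
wrist_force: [-0.4, -0.6, -0.3]
gripper_width: 0.607
```

Emit:
drive_tool(series=[[-0.1,-0.25,0,0],[-0.2,-0.52,0,0],[-0.28,-0.71,0,0],[-0.297,-0.775,0,0],[-0.297,-0.775,0,0],[-0.297,-0.775,0,0]])

```text
time_s: 29.98
tcp_pos: [0.6407, -0.0199, 0.2205]
ee_rot: [[-0.0, -1.0, -0.001], [-1.0, 0.0, -0.0], [0.0, 0.001, -1.0]]
wrist_force: [-0.3, 0.4, -0.0]
gripper_width: 0.596
```

Emit:
drive_tool(series=[[0,0,0.2,0],[0,0,0.4,0],[0,0,0.6,0],[0,0,0.65,0],[0,0,0.65,0],[0,0,0.65,0]])

```text
time_s: 30.72
tcp_pos: [0.6422, -0.0195, 0.1442]
ee_rot: [[0.0, -1.0, 0.002], [-1.0, -0.0, 0.0], [-0.0, -0.002, -1.0]]
wrist_force: [-0.0, -0.0, -0.1]
gripper_width: 0.597
```

```bash
python3 - <<'E'
from h import *
p=telemetry.sense()["tcp_pos"];print(p)
S=capture("side")
cv2.imwrite("pics/g6.png",cv2.resize(S["color"][140:300,230:450],None,fx=3.5,fy=3.5,interpolation=cv2.INTER_CUBIC))
E
```

```text
[ 0.6421844  -0.01945882  0.14423865]
```

View pics/g6.png

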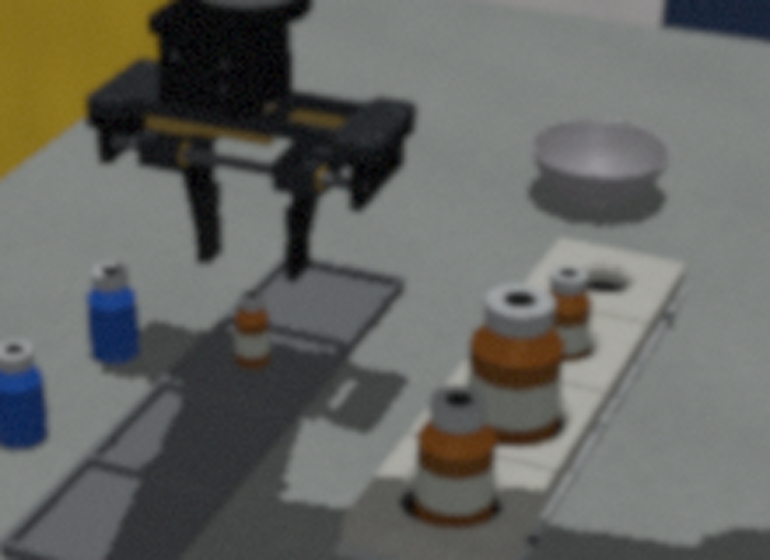

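Three vials are standing in the rack. The fingers at (208,255) and (298,272) are centred over the small vial, cap at (252,300).

Emit:
drive_tool(series=[[0,0,0.12,0],[0,0,0.25,0],[0,0,0.36,0],[0,0,0.44,0],[0,0,0.45,0],[0,0,0.45,0],[0,0,0.45,0]])

```text
time_s: 31.65
tcp_pos: [0.642, -0.0194, 0.0895]
ee_rot: [[0.0, -1.0, 0.001], [-1.0, -0.0, 0.0], [-0.0, -0.001, -1.0]]
wrist_force: [0.6, -0.4, 0.3]
gripper_width: 0.598
```

Emit:
drive_tool(series=[[0,0,0,0],[0,0,0,0],[0,0,0,0],[0,0,0,0],[0,0,0,0],[0,0,0,0],[0,0,0,0]], fingers=14)

```text
time_s: 32.52
tcp_pos: [0.6417, -0.0194, 0.0889]
ee_rot: [[0.0, -1.0, 0.0], [-1.0, -0.0, 0.0], [-0.0, -0.0, -1.0]]
wrist_force: [0.4, 0.5, -0.3]
gripper_width: 0.24
```

Emit:
drive_tool(series=[[0,0,-0.1,0],[0,0,-0.3,0],[0,0,-0.5,0],[0,0,-0.7,0],[0,0,-0.9,0],[0,0,-1,0],[0,0,-1,0]])

```text
time_s: 33.4
tcp_pos: [0.6419, -0.0194, 0.2099]
ee_rot: [[-0.0, -1.0, 0.002], [-1.0, 0.0, 0.001], [-0.001, -0.002, -1.0]]
wrist_force: [0.2, -0.2, -0.6]
gripper_width: 0.246
```

Emit:
drive_tool(series=[[0.07,0.08,0,0],[0.2,0.23,0,0],[0.37,0.43,0,0],[0.54,0.62,0,0],[0.689,0.79,0,0]])

```text
time_s: 34.02
tcp_pos: [0.5446, -0.1032, 0.2076]
ee_rot: [[-0.001, -1.0, -0.003], [-1.0, 0.001, -0.0], [0.0, 0.003, -1.0]]
wrist_force: [1.0, 0.0, -0.2]
gripper_width: 0.242
```

Emit:
drive_tool(series=[[0.16,0.18,0,0],[0.32,0.37,0,0],[0.48,0.56,0,0],[0.63,0.72,0,0],[0.689,0.79,0,0],[0.689,0.79,0,0],[0.689,0.79,0,0]])

```text
time_s: 34.9
tcp_pos: [0.4526, -0.1845, 0.2087]
ee_rot: [[0.001, -1.0, 0.0], [-1.0, -0.001, -0.0], [0.0, -0.0, -1.0]]
wrist_force: [-0.4, -0.2, -0.6]
gripper_width: 0.237
```

Emit:
drive_tool(series=[[0,0,0.1,0],[0,0,0.3,0],[0,0,0.5,0],[0,0,0.7,0],[0,0,0.75,0],[0,0,0.75,0],[0,0,0.75,0]])

```text
time_s: 35.78
tcp_pos: [0.4527, -0.1848, 0.1196]
ee_rot: [[0.0, -1.0, 0.002], [-1.0, -0.0, -0.0], [0.0, -0.002, -1.0]]
wrist_force: [0.3, -0.5, -1.0]
gripper_width: 0.24
```

Emit:
drive_tool(series=[[0,0,0.05,0],[0,0,0.1,0],[0,0,0.15,0],[0,0,0.177,0],[0,0,0.177,0],[0,0,0.177,0]])

```text
time_s: 36.52
tcp_pos: [0.4521, -0.1848, 0.0976]
ee_rot: [[0.0, -1.0, 0.0], [-1.0, -0.0, -0.0], [0.0, -0.0, -1.0]]
wrist_force: [-0.9, 0.6, -0.0]
gripper_width: 0.241
```

```bash
python3 - <<'E'
from h import *
s=telemetry.sense();print(s["tcp_pos"],s["wrist_force"])
S=capture("side")
cv2.imwrite("pics/g7.png",cv2.resize(S["color"][150:270,330:450],None,fx=5,fy=5,interpolation=cv2.INTER_CUBIC))
E
```

```text
[ 0.45210322 -0.18482705  0.09763985] [-0.89698209  0.55531005 -0.02775961]
```

View pics/g7.png

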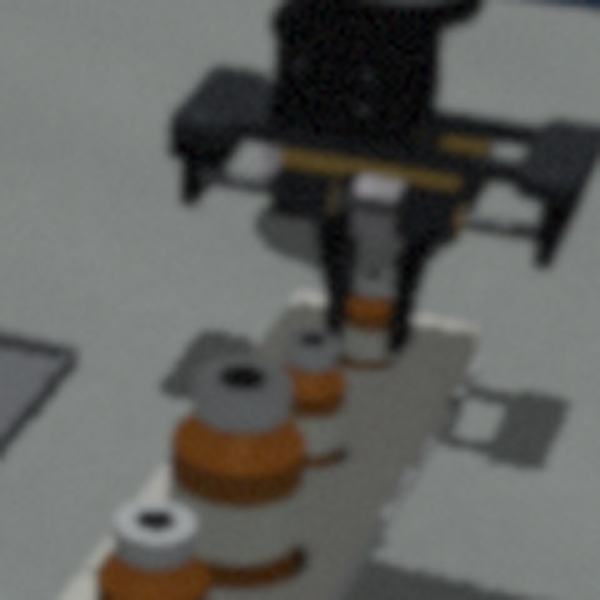

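The small vial is down in the narrowest pocket, at about (370,330), upright between the fingers. I release it, rise, and move the arm back towards the robot's right for a clear view.

Emit:
drive_tool(series=[[0,0,0,0],[0,0,0,0],[0,0,0,0],[0,0,0,0],[0,0,0,0]], fingers=60)

```text
time_s: 37.2
tcp_pos: [0.452, -0.1848, 0.0976]
ee_rot: [[0.0, -1.0, -0.0], [-1.0, -0.0, 0.0], [-0.0, 0.0, -1.0]]
wrist_force: [-0.5, 0.9, -0.3]
gripper_width: 0.668
```

Emit:
drive_tool(series=[[0,0,-0.1,0],[0,0,-0.3,0],[0,0,-0.6,0],[0,0,-0.9,0],[0,0,-1,0],[0,0,-1,0]])

```text
time_s: 37.95
tcp_pos: [0.452, -0.1848, 0.2183]
ee_rot: [[-0.0, -1.0, 0.002], [-1.0, 0.0, 0.0], [-0.0, -0.002, -1.0]]
wrist_force: [-1.0, -0.4, 0.7]
gripper_width: 0.69
```

Emit:
drive_tool(series=[[0.2,0,-0.2,0],[0.5,0.1,-0.4,0],[0.8,0.3,-0.5,0],[1,0.5,-0.5,0]])

```text
time_s: 38.45
tcp_pos: [0.3913, -0.3059, 0.2767]
ee_rot: [[-0.001, -1.0, -0.001], [-1.0, 0.001, 0.001], [-0.001, 0.001, -1.0]]
wrist_force: [0.7, 0.2, 0.0]
gripper_width: 0.687
```

Emit:
drive_tool(series=[[0.4,0.2,0,0],[0.8,0.5,0,0],[1,0.7,0,0],[1,0.7,0,0]])

```text
time_s: 38.95
tcp_pos: [0.3061, -0.4256, 0.2754]
ee_rot: [[-0.004, -1.0, -0.003], [-1.0, 0.004, 0.003], [-0.003, 0.003, -1.0]]
wrist_force: [0.2, -0.7, -0.1]
gripper_width: 0.687
```

Emit:
drive_tool(series=[[0.4,0.2,0,0],[0.8,0.5,0,0],[1,0.7,0,0],[1,0.7,0,0],[1,0.7,0,0],[1,0.7,0,0]])

```text
time_s: 39.7
tcp_pos: [0.225, -0.5439, 0.2774]
ee_rot: [[0.002, -1.0, -0.0], [-1.0, -0.002, 0.001], [-0.001, 0.0, -1.0]]
wrist_force: [0.2, 0.2, -1.0]
gripper_width: 0.69
```

```bash
python3 - <<'E'
from h import *
T=capture("top");S=capture("side");print(telemetry.sense()["time_s"])
a=cv2.resize(T["color"][180:340,220:420],(400,320));b=cv2.resize(S["color"][180:310,300:450],(390,320),interpolation=cv2.INTER_CUBIC)
cv2.imwrite("pics/end.png",np.hstack([a,b]))
hsv=cv2.cvtColor(T["color"],cv2.COLOR_BGR2HSV)
P={"large":(.4641,.0984,.088,5),"big":(.4601,.0039,.102,6),"med":(.4559,-.0906,.074,4),"small":(.4522,-.1848,.062,3)}
for n,(x,y,z,rr) in P.items():
    u,v=proj(T,(x,y,z));ui,vi=round(u),round(v);V=255-T["color"][vi-rr:vi+rr+1,ui-rr:ui+rr+1].min(2).astype(float)
    w=np.clip(V-V.max()*.7,0,None) # dark centre dot of the cap
    yy,xx=np.mgrid[-rr:rr+1,-rr:rr+1];c=(ui+(w*xx).sum()/w.sum(),vi+(w*yy).sum()/w.sum())
    print(n,"off mm",np.round((plane(T,*c,z)-[x,y,z])*1000,1))
E
```

```text
39.8
large off mm [-0.6 -0.2  0. ]
big off mm [-1.1  0.1  0. ]
med off mm [2.4 0.8 0. ]
small off mm [1.1 1.4 0. ]
```

View pics/end.png

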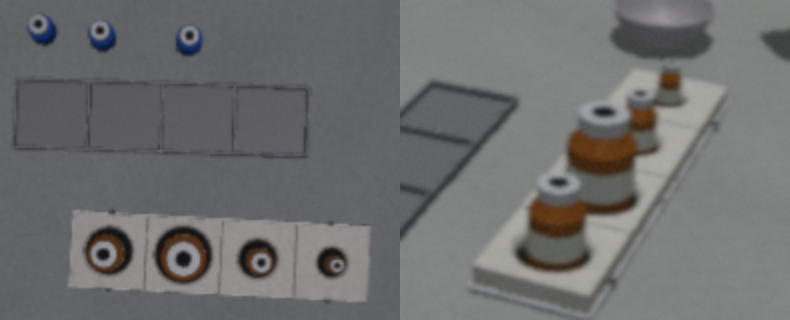

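The tray is empty and all four vials stand upright in their own pockets: large (105,252), biggest (183,258), medium (259,261) and small (335,265). Their cap offsets from the pocket centres are within 3 mm. The arm is clear, so I hand in.

```bash
python3 -c "
from station import order
print(order.finish_job())"
```

```text
the job is handed in; nothing more can be done
None
```

I moved all four vials one at a time from the tray into their matching pockets, in the order large, biggest, medium, small. I lowered each to within about 1 mm of the pocket floor before releasing it, and handed in at about 40 s. No verdict was reported.

- **Final pictures:** every vial stands upright in its own pocket, with cap centres within 3 mm of the pocket centres (limit 12 mm). The tray is empty and the arm is clear.
- **Dish and radio:** nothing went near them and the force readings never rose above noise. I did not re-measure where they stand at the end.
- **Measurements that disagreed:** my two-view heights came out 2–5 mm below the stated ones, and 7 mm low for the small vial because its side-view cap point was poor. I used the stated heights for the moves. The jaw openings on each vial, and where each one settled, agreed with them.

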